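Check the travel of a paper drill's two hand levers

ROBOT

A 6-joint arm with a two-finger parallel gripper is mounted at the origin on the work surface. World frame = base frame: x ahead of the robot, y to its left, z up, the work surface at z = 0. Lengths are in m, angles in degrees, forces in N, time in s.
With the tool pointing down it reaches from about 0.3 to 0.75 m from the base axis. Payload 8.5 kg.
Tool frame: the origin (TCP) lies midway between the tips of the shut fingers; the grasp point (between the pads) lies 19 mm behind it (env.hold_point_z is the distance from the TCP to the grasp point, in m); z points along the fingers, y is the line along which they close (so a half turn about z gives the same grasp; the last joint's range is limited). The gripper opens to 85 mm and grips with 20 to 120 N. Pads are 22 mm wide; open, the fingers measure 114 mm over their backs; the gripper's body (76 mm by 85 mm) begins 54 mm behind the grasp point. The pads swing forward as they close: fully open they stand 13 mm farther back than shut.
Start: joints at [-85.445, 21.807, 74.336, -0, 83.858, -12.336], TCP at [0.16, -0.526, 0.231] pointing down, gripper open.
Joint ranges: [-178.18, 178.18], [-50.72, 133.34], [12.68, 142.11], [-81.47, 261.47], [9.98, 163.14], [-165.26, 165.26]. Speed limits (degrees/s): [136.94, 136.94, 180, 180, 180, 180].

INTERFACE

Orientations are given as a 3x3 rotation matrix whose columns are the frame's x, y, z axes.
In Python, from rig import observe, get_image, camera_info, env gives the robot as it stands.
- The arm moves only by the tool drive_tool, never from a script. Its arguments are lists of equal length, an entry for each row: "offset": the shift along the tool's x, y, z in units of 40 mm (1.0 is 40 mm), a list of three; "turn": the turn, a rotation vector about the tool's x, y, z in units of 6 degrees (1.0 is 6 degrees), a list of three; "hand": the opening, from 0 (shut) to 1 (fully open). A call has exactly 10 rows; each row shifts and turns the commanded pose from where the row before left it, along the tool's axes as they then stand; what a row does not reach is not made up. A row lasts 1/8 s, in which the tool goes at most 62.5 mm and 10.7 degrees, less where a joint would pass 70% of its speed; a pose out of reach is approached as far as the arm can. A call is refused whole if a number of a shift passes 1 or a number of a turn 1, either way. A call with a gripper value outside its range is refused whole. The fingers move at their own pace and stop on an object; "newtons" is the grip in N (left out, the last holds). Time passes only in rows, so rows that do not move let the fingers close, or fill a call up. It gives the time, the measured TCP pose, the force, the opening and the grip force at its end, in the units of the state.
- observe(): the state, without advancing time (a new reading comes with each control period).
- get_image(name): name is "side" or "top" or "wrist"; returns the picture (384x512x3 uint8, blue, green, red); there is no depth.
- camera_info(name): a dict with "fx", "fy", "cx", "cy" (pixels), "world_to_cam" (4x4, takes a point from world to camera coordinates). Camera axes: x right, y down, z forward; pixel columns grow to the right and rows downward; lengths in m; the calibration is good to about 2 mm. A picture is of the moment at which its call begins: read the wrist's pose just before it. camera_info takes no time and is no camera call; for the wrist camera it gives the pose at the moment of the call.
- env.close_job(): hands the job in; it is judged then, once.
The state is a dict: "time_s": time; "q": joint angles; "qvel": joint speeds; "joint_efforts": joint torques, N m; "position": TCP position; "tool_rot": TCP orientation; "ft_force": force on the tool from outside, world axes, zero at the start; "wrist_torque": the same for the moment, N m; "grip_width": finger opening in m; "gripper_force": force on a finger pad.
Only numpy, scipy, OpenCV 4.12 (cv2) and the standard library are available. Lean on these libraries where they do the work, as an engineer would, in place of code of your own. Each camera call takes 0.05 s, during which the arm holds its last target. There are 200 camera calls.

TASK

Check the two hand levers of the paper drill, the longer one first and then the shorter: with the gripper closed, press the lever in towards its bar with the outside of the fingers until it stops firmly on its stop screw, short of the bar, hold it pressed there for about a second without forcing it, then let it come all the way out again. Only push on the lever's outer face: do not touch the bars, grasp nothing, and leave everything else on the bench where it stands.

Things in the scene. Friction and masses are not known exactly. Their poses are not given: they have to be found in the camera images.
- long_stand: Stand of the longer hand control, fixed to the bench: grey plate 120 x 150 x 16 mm, a post, a fixed horizontal bar and a steel lever on a pivot bracket (tallest part: top at 155 mm, y +63 to +87 mm). Origin on the bench; x points from lever to bar (the way the lever is pressed), z up.
- long_bar: Fixed rubber-covered round bar of the longer control, 24 mm thick, axis 130 mm above the bench, along the stand's y at x = +30 mm, from y = +95 to -92 mm. Origin on its axis at y = 0. Not to be touched.
- long_stop: Fixed brass stop screw, 7 to 9 mm thick, standing out from the bar towards the lever; origin at its tip, at the stand's y = +20 mm, 130 mm above the bench. Its length differs from start to start (tip at the stand's x = -2 to +5 mm). The lever's inner face meets the tip about 55 mm from the pivot.
- long_pivot (a point): Vertical axis of the longer lever, at the stand's x = 0, y = +75 mm, 130 mm above the bench.
- long_press (a point): Where to press: on the outer face (away from the bar) of the longer lever, mid-height (130 mm), 130 mm from the pivot; turns with the lever, x square into the face, y along it to the pivot. Pressing here takes about 2 N at first and 4 N near the stop (return spring); more resistance is the stop, so a firm hold is some 3 to 15 N above this. Things in front of it are lower than 50 mm.
- long_lever (a joint): Angle of the longer lever (12 mm thick, 20 mm tall, 150 mm from pivot to the centre of its rounded 19 mm end). 0 = sprung fully out, slanting 0.45 rad away from the bar, running to the stand's -y and -x. Grows as it is pressed to the bar, swinging level (positive about z). Meets the stop screw at about 0.30 to 0.45 rad.
- short_stand: Stand of the shorter hand control, fixed to the bench: grey plate 120 x 150 x 16 mm, a post, a fixed horizontal bar and a steel lever on a pivot bracket (tallest part: top at 155 mm, y +63 to +87 mm). Origin on the bench; x points from lever to bar (the way the lever is pressed), z up.
- short_bar: Fixed rubber-covered round bar of the shorter control, 24 mm thick, axis 130 mm above the bench, along the stand's y at x = +30 mm, from y = +95 to -47 mm. Origin on its axis at y = 0. Not to be touched.
- short_stop: Fixed brass stop screw, 7 to 9 mm thick, standing out from the bar towards the lever; origin at its tip, at the stand's y = +20 mm, 130 mm above the bench. Its length differs from start to start (tip at the stand's x = -2 to +5 mm). The lever's inner face meets the tip about 55 mm from the pivot.
- short_pivot (a point): Vertical axis of the shorter lever, at the stand's x = 0, y = +75 mm, 130 mm above the bench.
- short_press (a point): Where to press: on the outer face (away from the bar) of the shorter lever, mid-height (130 mm), 85 mm from the pivot; turns with the lever, x square into the face, y along it to the pivot. Pressing here takes about 3 N at first and 6 N near the stop (return spring); more resistance is the stop, so a firm hold is some 3 to 15 N above this. Things in front of it are lower than 50 mm.
- short_lever (a joint): Angle of the shorter lever (12 mm thick, 20 mm tall, 105 mm from pivot to the centre of its rounded 19 mm end). 0 = sprung fully out, slanting 0.45 rad away from the bar, running to the stand's -y and -x. Grows as it is pressed to the bar, swinging level (positive about z). Meets the stop screw at about 0.30 to 0.45 rad.
- cards_mid: Bystander: banded stack of cards 55 x 50 x 40 mm; origin under its middle. Leave it where it is.
- cards_back: Bystander: banded stack of cards 55 x 90 x 45 mm; origin under its middle. Leave it where it is.
- cards_side: Bystander: banded stack of cards 90 x 55 x 30 mm; origin under its middle. Leave it where it is.
- tape: Bystander: roll of clear tape, 60 mm across, 24 mm high; origin under its middle. Leave it where it is.
- tin: Bystander: grey jar with a steel lid, 60 mm across, 70 mm high; origin under its middle. Leave it where it is.
- mug: Bystander: white mug, 76 mm across, 85 mm high; origin under its middle. Leave it where it is.
- driver: Bystander: screwdriver lying on the bench; origin under its middle. Leave it where it is.

How it is judged:
By the outcome, as a careful person would: the job done as asked, in the order asked, and still so for the second after the job is handed in, with the robot touching nothing.
It also fails if it takes over 64 s, if anything falls off the work surface, if the arm or the gripper's body presses on something with over 40 N, if the wrist force passes 120 N, or if a joint passes its speed limit or range.

## Working session

There is one attempt and no reset: what is moved stays moved. The work goes in short steps, Python scripts to look and compute and a tool call to move; the robot and the scene stay as the last step left them, time stands still between calls to the robot, and variables do not carry over. Pictures are saved under pics/ and viewed, at most 10 in all, crops included, and the job is handed in when it is done.

Besides the shell and the picture viewer there is one more tool, called after "Emit:" as name(argument=value, ...) on one line, values as JSON. drive_tool: Moves the arm, as the interface text tells. Its arguments: {"type":"object","properties":{"offset":{"type":"array"},"turn":{"type":"array"},"hand":{"type":"array"},"newtons":{"type":"number"}},"required":["offset","turn","hand"]}

```bash
mkdir -p pics
python3 - <<'E'
from rig import observe,get_image,camera_info,env
import cv2,json
for n in ("top","side"):
    cv2.imwrite(f"pics/{n}0.png",get_image(n)); c=camera_info(n); print(n,c)
s=observe();print(s)
E
```

```text
top {'fx': 361.656996838989, 'fy': 361.656996838989, 'cx': 254.55539088330244, 'cy': 194.27696278113802, 'world_to_cam': array([[ 0.00509271, -0.99996955,  0.00591337, -0.01080646],
       [-0.99931511, -0.00530594, -0.03662171,  0.59571931],
       [ 0.03665197, -0.00572282, -0.9993117 ,  1.06497928],
       [ 0.        ,  0.        ,  0.        ,  1.        ]])}
side {'fx': 373.4279471905113, 'fy': 373.4279471905113, 'cx': 262.1411663140271, 'cy': 193.69800978875185, 'world_to_cam': array([[ 0.98416134, -0.17630825,  0.01848951, -0.57247519],
       [-0.08321814, -0.55156688, -0.82996911,  0.15850442],
       [ 0.1565286 ,  0.81528484, -0.55750284,  1.01963302],
       [ 0.        ,  0.        ,  0.        ,  1.        ]])}
{'time_s': 0.1, 'q': array([-8.54457571e+01,  2.18388895e+01,  7.43798918e+01, -7.82598287e-05,
        8.38567763e+01, -1.23356051e+01]), 'qvel': array([-0.01385298, -0.13170017, -0.1069185 , -0.01242212,  0.08474752,
        0.01675917]), 'joint_efforts': array([ 3.33930788e-03, -4.49224412e+01, -2.31657135e+01, -1.26948999e-04,
        3.64366373e-03, -3.61571381e-05]), 'position': array([ 0.15977107, -0.5260133 ,  0.23076008]), 'tool_rot': array([[ 9.56865050e-01,  2.90532727e-01, -1.06064526e-04],
       [ 2.90532611e-01, -9.56864188e-01,  1.31445632e-03],
       [ 2.80403234e-04, -1.28857252e-03, -9.99999130e-01]]), 'ft_force': array([0.3319154 , 0.02176711, 1.00795733]), 'wrist_torque': array([-0.03167372,  0.00803912,  0.00220752]), 'gripper_force': 0.0, 'grip_width': 0.08561147234580786}
```

View pics/top0.png

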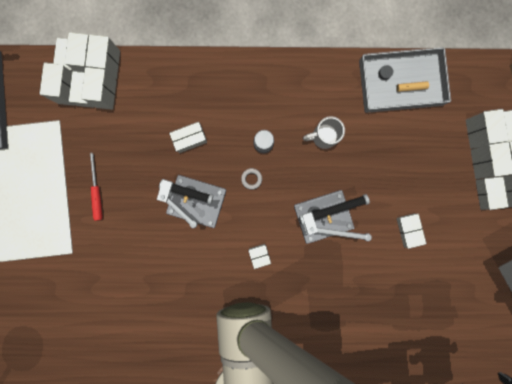

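View pics/side0.png

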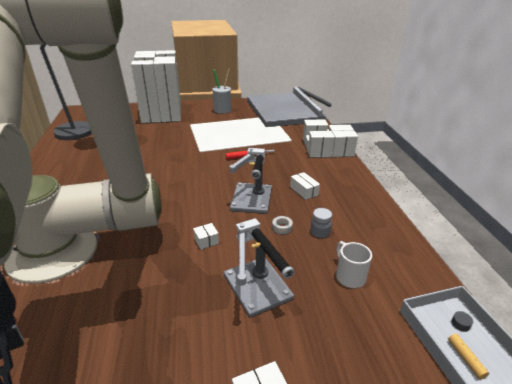

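Run:
```python
import cv2,numpy as np
im=cv2.imread("pics/top0.png")
a=cv2.resize(im[180:255,290:380],None,fx=8,fy=8,interpolation=cv2.INTER_CUBIC)
b=cv2.resize(im[170:235,150:235],None,fx=8,fy=8,interpolation=cv2.INTER_CUBIC)
cv2.imwrite("pics/a.png",a);cv2.imwrite("pics/b.png",b)
```

```text
(no output)
```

View pics/a.png

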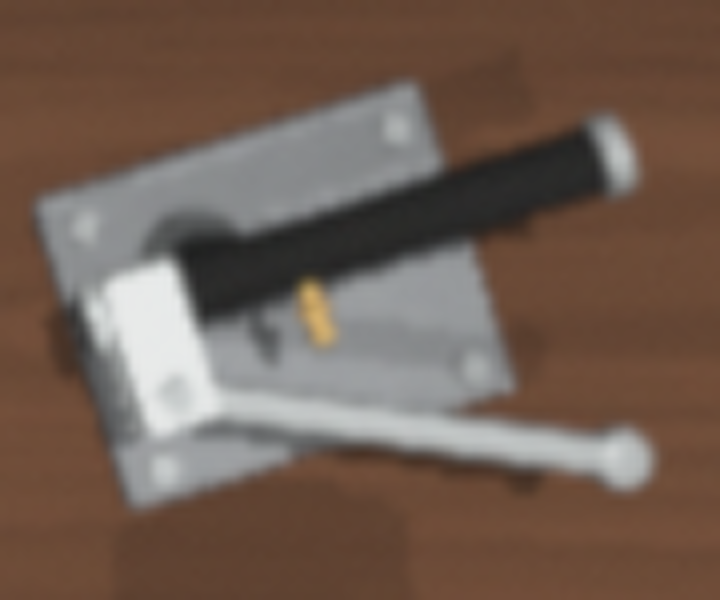

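View pics/b.png

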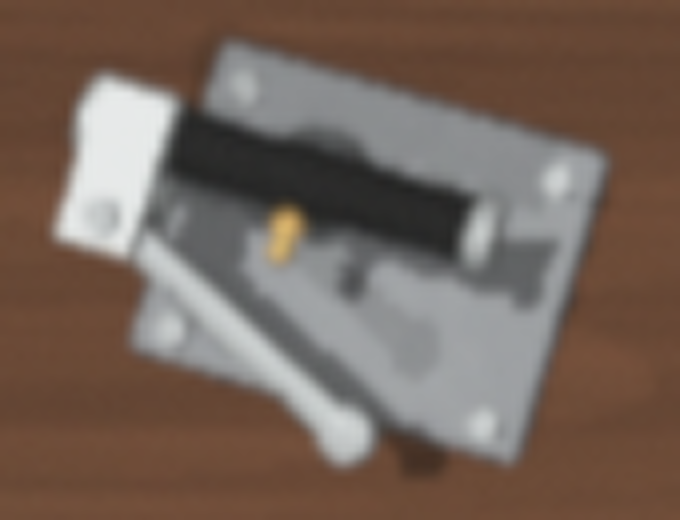

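```bash
cat > h.py <<'E'
import numpy as np
from scipy.optimize import least_squares
from rig import camera_info
PX={'long':((290,180),[(40,203),(415,85),(512,388),(135,507),(176,393),(626,460),(618,155)],150,-92),
'short':((150,170),[(228,42),(605,155),(515,460),(135,347),(100,215),(345,437),(479,232)],105,-47)}
def fit(n):
    off,p,L,be=PX[n]; p=(np.array(p)+.5)/8-.5+off
    c=camera_info("top"); a=.45
    X=np.array([(.06,.075,.016),(.06,-.075,.016),(-.06,-.075,.016),(-.06,.075,.016),(0,.075,.155),
      (-L*np.sin(a)/1e3,.075-L*np.cos(a)/1e3,.130),(.03,be/1e3,.130)])
    def r(v):
        cs,s=np.cos(v[2]),np.sin(v[2])
        W=np.c_[X[:,:2]@np.array([[cs,s],[-s,cs]])+v[:2],X[:,2],np.ones(7)]@c["world_to_cam"].T
        return (np.c_[c["fx"]*W[:,0]/W[:,2]+c["cx"],c["fy"]*W[:,1]/W[:,2]+c["cy"]]-p).ravel()
    g=least_squares(r,[.55,-.2 if n=='long' else .15,.3 if n=='long' else -.3],loss='soft_l1')
    return g.x,r(g.x).reshape(-1,2)
def tcp(v,d,th,gap):  # TCP xy and heading so that the finger side (11 mm) is gap from the face
    f=v[2]-.45+th; n=np.array([np.cos(f),np.sin(f)]); l=np.array([n[1],-n[0]])
    piv=v[:2]+.075*np.array([-np.sin(v[2]),np.cos(v[2])])
    return piv+l*d-n*(.006+.011+gap),np.degrees(f)
E
python3 - <<'E'
from h import *
np.set_printoptions(precision=4,suppress=True)
for n,d in(('long',.13),('short',.085)):
    v,r=fit(n);print(n,v,np.degrees(v[2]));print(r.T)
    for th,g in((0,.04),(0,0),(.1,0),(.2,0),(.3,0),(.4,0)):print(th,g,*tcp(v,d,th,g))
E
```

```text
long [ 0.5279 -0.2184  0.2942] 16.857951463780207
[[ 1.0024  2.5023  2.29    0.8851 -2.8045 -4.4266 -2.544 ]
 [ 0.3538  0.6814  1.69    1.3798 -1.3439 -1.1275 -1.0322]]
0 0.04 [ 0.4297 -0.2662] -8.925149317106838
0 0 [ 0.4692 -0.2724] -8.925149317106838
0.1 0 [ 0.482  -0.2755] -3.1955713657986053
0.2 0 [ 0.4949 -0.2772] 2.534006585509627
0.3 0 [ 0.508  -0.2777] 8.263584536817858
0.4 0 [ 0.5211 -0.2769] 13.993162488126092
short [ 0.5707  0.1641 -0.2783] -15.94517908123228
[[-0.1554  1.309   1.064  -0.2192 -1.9821 -0.8032  0.5976]
 [ 1.0272  1.0565  1.9577  1.8448 -2.9971 -3.7258 -2.7358]]
0 0.04 [0.4922 0.2107] -41.72827986211932
0 0 [0.5221 0.1841] -41.72827986211932
0.1 0 [0.5276 0.1774] -35.99870191081109
0.2 0 [0.5338 0.1713] -30.26912395950286
0.3 0 [0.5406 0.1659] -24.539546008194623
0.4 0 [0.5478 0.1612] -18.80996805688639
```

```bash
sed -i 's/g=least_squares(r,/g=least_squares(lambda v:r(v)[8:],/' h.py
python3 - <<'E'
from h import *
np.set_printoptions(precision=4,suppress=True)
for n,d in(('long',.13),('short',.085)):
    v,r=fit(n);print(n,v,np.degrees(v[2]));print(r.T)
    c,s=np.cos(v[2]),np.sin(v[2]); m=-r[:4].mean(0)/345; w=np.array([-m[1],-m[0]]);print('plate offset',w@np.array([[c,-s],[s,c]]))
    for th,g in((0,.04),(0,0),(.1,0),(.2,0),(.3,0),(.4,0)):print(th,g,*tcp(v,d,th,g))
E
```

```text
long [ 0.5246 -0.2266  0.3052] 17.48742050132172
[[ 3.6405  4.9735  5.1959  3.9612  0.4801 -1.1327  0.3215]
 [ 1.8184  1.6099  2.494   2.7232  0.2706 -0.1736 -0.0958]]
plate offset [0.0098 0.0104]
0 0.04 [ 0.4269 -0.2755] -8.295680279565328
0 0 [ 0.4665 -0.2813] -8.295680279565328
0.1 0 [ 0.4793 -0.2842] -2.566102328257095
0.2 0 [ 0.4923 -0.2858] 3.1634756230511374
0.3 0 [ 0.5054 -0.2861] 8.893053574359369
0.4 0 [ 0.5185 -0.2851] 14.622631525667602
short [ 0.5626  0.1619 -0.2788] -15.976104600576289
[[ 0.5548  2.0249  1.7587  0.4697 -1.1817 -0.027   1.3904]
 [ 3.7748  3.8359  4.753   4.608   0.1693 -0.6113  0.3723]]
plate offset [0.0109 0.0067]
0 0.04 [0.4841 0.2086] -41.75920538146333
0 0 [0.5139 0.1819] -41.75920538146333
0.1 0 [0.5195 0.1753] -36.0296274301551
0.2 0 [0.5256 0.1692] -30.300049478846873
0.3 0 [0.5324 0.1638] -24.570471527538636
0.4 0 [0.5397 0.159 ] -18.840893576230403
```

Emit:
drive_tool(offset=[[0.8, -0.4, 0], [0.82, -0.4, 0], [0.82, -0.4, 0], [0.82, -0.4, 0], [0.82, -0.4, 0], [0.82, -0.4, 0], [0.82, -0.4, 0], [0.82, -0.4, 0], [0.8, -0.4, 0], [0.8, -0.4, 0]], turn=[[0, 0, 0], [0, 0, 0], [0, 0, 0], [0, 0, 0], [0, 0, 0], [0, 0, 0], [0, 0, 0], [0, 0, 0], [0, 0, 0], [0, 0, 0]], hand=[0, 0, 0, 0, 0, 0, 0, 0, 0, 0], newtons=30)

```text
time_s: 1.35
position: [0.4255, -0.2775, 0.2311]
tool_rot: [[0.957, 0.291, -0.0], [0.291, -0.957, 0.0], [-0.0, -0.001, -1.0]]
ft_force: [-0.7, -0.7, 0.4]
grip_width: 0.0002
gripper_force: 0.0
```

Emit:
drive_tool(offset=[[0, 0, 0], [0, 0, 0], [0, 0, 0.4], [0, 0, 0.5], [0, 0, 0.5], [0, 0, 0.5], [0, 0, 0.5], [0, 0, 0.4], [0, 0, 0], [0, 0, 0]], turn=[[0, 0, 0.8], [0, 0, 0.8], [0, 0, 0.8], [0, 0, 0.8], [0, 0, 0.8], [0, 0, 0.2], [0, 0, 0], [0, 0, 0], [0, 0, 0], [0, 0, 0]], hand=[0, 0, 0, 0, 0, 0, 0, 0, 0, 0])

```text
time_s: 2.6
position: [0.425, -0.2788, 0.1198]
tool_rot: [[0.99, -0.145, 0.0], [-0.145, -0.99, -0.0], [0.001, 0.0, -1.0]]
ft_force: [0.4, -0.8, 1.0]
grip_width: 0.0001
gripper_force: 0.0
```

Run:
```python
from rig import *
import cv2
a=get_image("top");b=get_image("side")
a=cv2.resize(a[170:270,290:390],(500,500),interpolation=cv2.INTER_CUBIC);b=cv2.resize(b[200:330,190:320],(300,300),interpolation=cv2.INTER_CUBIC)
c=cv2.copyMakeBorder(b,0,200,0,0,cv2.BORDER_CONSTANT);cv2.imwrite("pics/c.png",cv2.hconcat([a,c]))
s=observe();print(s['time_s'],s['position'],s['tool_rot'],s['ft_force'],s['grip_width'],s['q'])
```

```text
2.7 [ 0.42511638 -0.2787706   0.12002846] [[ 9.89514646e-01 -1.44429704e-01  9.08725741e-04]
 [-1.44428840e-01 -9.89514730e-01 -9.53765378e-04]
 [ 1.03694956e-03  8.12518606e-04 -9.99999132e-01]] [-1.01455728  0.72220708 -0.10197001] 0.00019910455263889647 [-4.66188106e+01  2.42380903e+01  9.09125914e+01  3.40071302e-04
  6.47738395e+01  5.16852793e+01]
```

View pics/c.png

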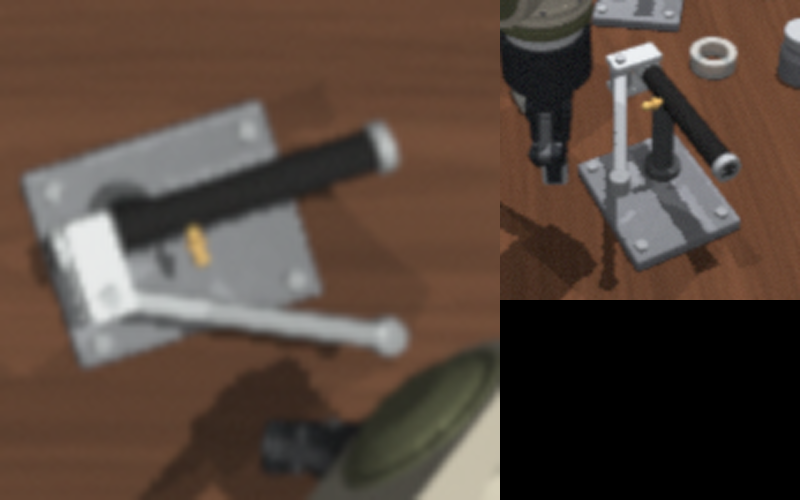

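Emit:
drive_tool(offset=[[0.3, -0.05, 0.15], [0.3, -0.04, 0], [0.1, 0, 0], [0.1, 0, 0], [0.1, 0, 0], [0.05, 0, 0], [0.05, 0, 0], [0.05, 0, 0], [0.05, 0, 0], [0, 0, 0]], turn=[[0, 0, 0], [0, 0, 0], [0, 0, 0], [0, 0, 0], [0, 0, 0], [0, 0, 0], [0, 0, 0], [0, 0, 0], [0, 0, 0], [0, 0, 0]], hand=[0, 0, 0, 0, 0, 0, 0, 0, 0, 0])

```text
time_s: 3.95
position: [0.4688, -0.2814, 0.1133]
tool_rot: [[0.99, -0.144, -0.0], [-0.144, -0.99, -0.0], [-0.0, 0.0, -1.0]]
ft_force: [-2.4, -0.0, 1.1]
grip_width: -0.0001
gripper_force: 1.0
```

Emit:
drive_tool(offset=[[0.1, 0.01, 0], [0.1, 0.01, 0], [0.1, 0.01, 0], [0.1, 0.01, 0], [0.1, 0.01, 0], [0.1, 0.01, 0], [0.1, 0.01, 0], [0.1, 0.01, 0], [0, 0, 0], [0, 0, 0]], turn=[[0, 0, -0.29], [0, 0, -0.29], [0, 0, -0.29], [0, 0, -0.29], [0, 0, -0.29], [0, 0, -0.29], [0, 0, -0.29], [0, 0, -0.29], [0, 0, 0], [0, 0, 0]], hand=[0, 0, 0, 0, 0, 0, 0, 0, 0, 0])

```text
time_s: 5.2
position: [0.5006, -0.2857, 0.1132]
tool_rot: [[0.995, 0.098, -0.0], [0.098, -0.995, 0.0], [-0.0, -0.0, -1.0]]
ft_force: [-3.4, 1.0, 2.1]
grip_width: -0.0001
gripper_force: 1.5
```

Emit:
drive_tool(offset=[[0.03, 0, 0], [0.03, 0, 0], [0.03, 0, 0], [0.03, 0, 0], [0.03, 0, 0], [0, 0, 0], [0, 0, 0], [0, 0, 0], [0, 0, 0], [0, 0, 0]], turn=[[0, 0, -0.09], [0, 0, -0.09], [0, 0, -0.09], [0, 0, -0.09], [0, 0, -0.09], [0, 0, 0], [0, 0, 0], [0, 0, 0], [0, 0, 0], [0, 0, 0]], hand=[0, 0, 0, 0, 0, 0, 0, 0, 0, 0])

```text
time_s: 6.45
position: [0.5067, -0.2852, 0.1133]
tool_rot: [[0.99, 0.145, 0.0], [0.145, -0.99, -0.0], [-0.0, 0.0, -1.0]]
ft_force: [-4.2, -3.1, -1.2]
grip_width: -0.0002
gripper_force: 1.8
```

Emit:
drive_tool(offset=[[0.03, 0, 0], [0.03, 0, 0], [0.03, 0, 0], [0, 0, 0], [0, 0, 0], [0, 0, 0], [0, 0, 0], [0, 0, 0], [0, 0, 0], [0, 0, 0]], turn=[[0, 0, -0.09], [0, 0, -0.09], [0, 0, -0.09], [0, 0, 0], [0, 0, 0], [0, 0, 0], [0, 0, 0], [0, 0, 0], [0, 0, 0], [0, 0, 0]], hand=[0, 0, 0, 0, 0, 0, 0, 0, 0, 0])

```text
time_s: 7.7
position: [0.5089, -0.2851, 0.1133]
tool_rot: [[0.985, 0.172, -0.003], [0.172, -0.985, -0.001], [-0.003, 0.0, -1.0]]
ft_force: [-10.5, -6.7, 1.5]
grip_width: 0.0001
gripper_force: 5.8
```

```bash
cat > f.py <<'E'
from rig import *
import numpy as np
F=[]
for i in range(4):
    get_image("wrist"); s=observe(); F.append(np.r_[s['ft_force']@s['tool_rot'],s['position']])
print(s['time_s'],np.round(np.mean(F,0),4),np.round(s['joint_efforts'][[0,5]],2),s['wrist_torque'].round(2))
E
python3 f.py
```

```text
7.9 [-11.3173   4.3936  -1.4366   0.5089  -0.2851   0.1133] [ 6.29 -0.01] [-0.99  1.57  0.01]
```

Emit:
drive_tool(offset=[[0, 0, 0], [0, 0, 0], [-0.12, -0.01, 0], [-0.12, -0.01, 0], [-0.12, -0.01, 0], [-0.12, -0.01, 0], [-0.12, -0.01, 0], [-0.12, -0.01, 0], [-0.12, -0.01, 0], [-0.12, -0.01, 0]], turn=[[0, 0, 0], [0, 0, 0], [0, 0, 0.35], [0, 0, 0.35], [0, 0, 0.35], [0, 0, 0.35], [0, 0, 0.35], [0, 0, 0.35], [0, 0, 0.35], [0, 0, 0.35]], hand=[0, 0, 0, 0, 0, 0, 0, 0, 0, 0])

```text
time_s: 9.15
position: [0.4716, -0.2829, 0.1133]
tool_rot: [[0.993, -0.122, 0.0], [-0.122, -0.993, 0.0], [0.0, -0.0, -1.0]]
ft_force: [-1.6, 2.1, -0.0]
grip_width: 0.0002
gripper_force: 0.9
```

Emit:
drive_tool(offset=[[-0.12, 0, 0], [-0.12, 0, 0], [-0.2, 0, 0], [-0.4, 0, 0], [-0.4, 0, 0], [-0.2, 0, 0], [0, 0, 0], [0, 0, 0], [0, 0, 0], [0, 0, 0]], turn=[[0, 0, 0.35], [0, 0, 0], [0, 0, 0], [0, 0, 0], [0, 0, 0], [0, 0, 0], [0, 0, 0], [0, 0, 0], [0, 0, 0], [0, 0, 0]], hand=[0, 0, 0, 0, 0, 0, 0, 0, 0, 0])

```text
time_s: 10.4
position: [0.4151, -0.2743, 0.1132]
tool_rot: [[0.988, -0.156, 0.0], [-0.156, -0.988, 0.0], [-0.0, -0.0, -1.0]]
ft_force: [0.1, 0.4, 0.9]
grip_width: -0.0001
gripper_force: 0.0
```

```bash
python3 f.py
python3 - <<'E'
from rig import *
import cv2
cv2.imwrite("pics/d.png",cv2.resize(get_image("top")[160:290,130:390],(780,390),interpolation=cv2.INTER_CUBIC))
s=observe();print(s['time_s'],s['position'],s['tool_rot'])
E
```

```text
10.6 [ 0.3739 -0.1854  0.1652  0.415  -0.2743  0.1133] [0.01 0.  ] [ 0.04  0.02 -0.01]
10.65 [ 0.41493491 -0.27425649  0.11329923] [[ 9.87781680e-01 -1.55843986e-01 -7.00598338e-05]
 [-1.55843983e-01 -9.87781682e-01  4.86364158e-05]
 [-7.67835133e-05 -3.71237569e-05 -9.99999996e-01]]
```

View pics/d.png

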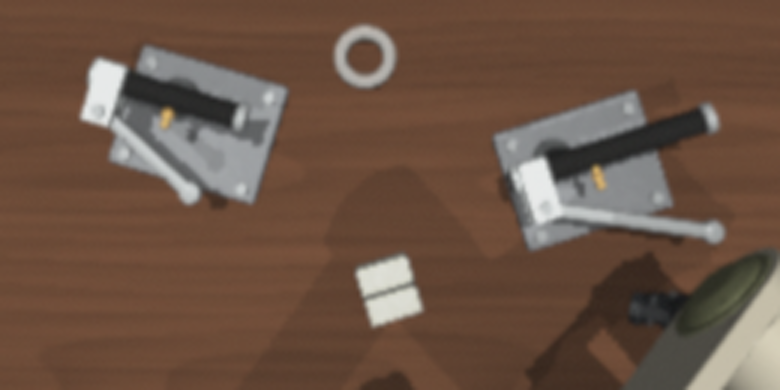

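Emit:
drive_tool(offset=[[0, -0.5, -0.9], [0, -0.9, -0.9], [0, -0.95, 0], [0, -0.95, 0], [0, -0.95, 0], [0, -0.95, 0], [0, -0.95, 0], [0, -0.95, 0], [0, -0.95, 0], [0, -0.95, 0]], turn=[[0, 0, 0], [0, 0, 0], [0, 0, 0], [0, 0, 0], [0, 0, 0], [0, 0, 0], [0, 0, 0], [0, 0, 0], [0, 0, 0], [0, 0, 0]], hand=[0, 0, 0, 0, 0, 0, 0, 0, 0, 0])

```text
time_s: 11.9
position: [0.4711, 0.0826, 0.1854]
tool_rot: [[0.988, -0.156, 0.0], [-0.156, -0.988, -0.0], [0.0, -0.0, -1.0]]
ft_force: [0.1, 0.4, 0.4]
grip_width: 0.0003
gripper_force: 0.0
```

Emit:
drive_tool(offset=[[-0.1, -0.95, 0], [-0.2, -0.95, 0], [-0.2, -0.9, 0], [0, -0.4, 0], [0, 0, 0.2], [0, 0, 0.3], [0, 0, 0.4], [0, 0, 0.4], [0, 0, 0.3], [0, 0, 0.2]], turn=[[0, 0, 0], [0, 0, 0], [0, 0, 0], [0, 0, 0.75], [0, 0, 0.9], [0, 0, 0.9], [0, 0, 0.9], [0, 0, 0.9], [0, 0, 0.9], [0, 0, 0.2]], hand=[0, 0, 0, 0, 0, 0, 0, 0, 0, 0])

```text
time_s: 13.15
position: [0.4711, 0.2109, 0.1128]
tool_rot: [[0.747, -0.665, -0.001], [-0.665, -0.747, -0.0], [-0.0, 0.0, -1.0]]
ft_force: [0.9, -0.9, -0.5]
grip_width: 0.0004
gripper_force: 0.0
```

Run:
```python
from rig import *
from h import *
s=observe();v,_=fit('short');t,f=tcp(v,.085,0,0)
d=np.r_[t,.1135]-s['position']
print(s['time_s'],s['position'],np.degrees(np.arctan2(s['tool_rot'][1,0],s['tool_rot'][0,0])),f,'tool units to contact',d@s['tool_rot']/.04,s['q'])
```

```text
13.15 [0.47113879 0.21086957 0.11280468] -41.68307530764291 -41.75920538146333 tool units to contact [ 1.280016   -0.17067312 -0.01787657] [ 1.09543705e+01  2.54817421e+01  9.01568676e+01 -4.67279553e-04
  6.43928086e+01  1.42637644e+02]
```

Emit:
drive_tool(offset=[[0.35, -0.07, 0], [0.35, -0.05, 0], [0.25, -0.05, 0], [0.1, 0, 0], [0.05, 0, 0], [0.05, 0, 0], [0.05, 0, 0], [0.05, 0, 0], [0.05, 0, 0], [0, 0, 0]], turn=[[0, 0, 0], [0, 0, 0], [0, 0, 0], [0, 0, 0], [0, 0, 0], [0, 0, 0], [0, 0, 0], [0, 0, 0], [0, 0, 0], [0, 0, 0]], hand=[0, 0, 0, 0, 0, 0, 0, 0, 0, 0])

```text
time_s: 14.4
position: [0.5144, 0.1816, 0.1133]
tool_rot: [[0.747, -0.665, -0.001], [-0.665, -0.747, 0.0], [-0.001, 0.0, -1.0]]
ft_force: [-2.4, 2.2, 1.5]
grip_width: 0.0
gripper_force: 1.4
```

```bash
python3 f.py
```

```text
14.6 [-3.1187  0.2928 -1.8426  0.5143  0.1816  0.1133] [-1.39 -0.  ] [0.26 0.43 0.03]
```

Emit:
drive_tool(offset=[[0.065, 0.01, 0], [0.065, 0.01, 0], [0.065, 0.01, 0], [0.065, 0.01, 0], [0.065, 0.01, 0], [0.065, 0.01, 0], [0.065, 0.01, 0], [0.065, 0.01, 0], [0.065, 0.01, 0], [0, 0, 0]], turn=[[0, 0, -0.29], [0, 0, -0.29], [0, 0, -0.29], [0, 0, -0.29], [0, 0, -0.29], [0, 0, -0.29], [0, 0, -0.29], [0, 0, -0.29], [0, 0, -0.29], [0, 0, 0]], hand=[0, 0, 0, 0, 0, 0, 0, 0, 0, 0])

```text
time_s: 15.85
position: [0.5315, 0.1647, 0.1132]
tool_rot: [[0.899, -0.437, -0.001], [-0.437, -0.899, -0.001], [-0.001, 0.001, -1.0]]
ft_force: [-5.7, 0.4, 1.7]
grip_width: -0.0001
gripper_force: 2.6
```

Emit:
drive_tool(offset=[[0.03, 0, 0], [0.03, 0, 0], [0.03, 0, 0], [0, 0, 0], [0, 0, 0], [0, 0, 0], [0, 0, 0], [0, 0, 0], [0, 0, 0], [0, 0, 0]], turn=[[0, 0, -0.13], [0, 0, -0.13], [0, 0, -0.13], [0, 0, 0], [0, 0, 0], [0, 0, 0], [0, 0, 0], [0, 0, 0], [0, 0, 0], [0, 0, 0]], hand=[0, 0, 0, 0, 0, 0, 0, 0, 0, 0])

```text
time_s: 17.1
position: [0.5343, 0.1632, 0.113]
tool_rot: [[0.916, -0.401, -0.002], [-0.401, -0.916, -0.001], [-0.002, 0.002, -1.0]]
ft_force: [-6.5, -1.8, 2.1]
grip_width: -0.0002
gripper_force: 2.8
```

```bash
python3 f.py
```

```text
17.3 [-5.5149  4.1495 -2.1434  0.5343  0.1632  0.113 ] [-0.43 -0.02] [-0.19  0.96 -0.02]
```

Emit:
drive_tool(offset=[[0.03, 0, 0], [0.03, 0, 0], [0, 0, 0], [0, 0, 0], [0, 0, 0], [0, 0, 0], [0, 0, 0], [0, 0, 0], [0, 0, 0], [0, 0, 0]], turn=[[0, 0, -0.13], [0, 0, -0.13], [0, 0, 0], [0, 0, 0], [0, 0, 0], [0, 0, 0], [0, 0, 0], [0, 0, 0], [0, 0, 0], [0, 0, 0]], hand=[0, 0, 0, 0, 0, 0, 0, 0, 0, 0])

```text
time_s: 18.55
position: [0.5362, 0.1622, 0.1129]
tool_rot: [[0.927, -0.375, -0.003], [-0.375, -0.927, -0.001], [-0.002, 0.002, -1.0]]
ft_force: [-7.4, -1.2, 1.8]
grip_width: -0.0002
gripper_force: 3.4
```

```bash
python3 f.py
```

```text
18.75 [-7.151   4.0131 -1.7173  0.5362  0.1622  0.1129] [-0.5  -0.04] [-0.19  1.16  0.01]
```

Emit:
drive_tool(offset=[[0.03, 0, 0], [0.02, 0, 0], [0, 0, 0], [0, 0, 0], [0, 0, 0], [0, 0, 0], [0, 0, 0], [0, 0, 0], [0, 0, 0], [0, 0, 0]], turn=[[0, 0, -0.13], [0, 0, -0.09], [0, 0, 0], [0, 0, 0], [0, 0, 0], [0, 0, 0], [0, 0, 0], [0, 0, 0], [0, 0, 0], [0, 0, 0]], hand=[0, 0, 0, 0, 0, 0, 0, 0, 0, 0])

```text
time_s: 20.0
position: [0.5367, 0.1617, 0.1128]
tool_rot: [[0.935, -0.354, -0.006], [-0.354, -0.935, -0.001], [-0.005, 0.003, -1.0]]
ft_force: [-13.6, -1.4, 5.6]
grip_width: 0.0003
gripper_force: 6.4
```

```bash
python3 f.py
```

```text
20.2 [-12.6733   5.5871  -5.4091   0.5367   0.1617   0.1128] [-1.78 -0.09] [-0.15  2.12 -0.08]
```

Emit:
drive_tool(offset=[[0, 0, 0], [0, 0, 0], [-0.085, -0.01, 0], [-0.085, -0.01, 0], [-0.085, -0.01, 0], [-0.085, -0.01, 0], [-0.085, -0.01, 0], [-0.085, -0.01, 0], [-0.085, -0.01, 0], [-0.085, -0.01, 0]], turn=[[0, 0, 0], [0, 0, 0], [0, 0, 0.38], [0, 0, 0.38], [0, 0, 0.38], [0, 0, 0.38], [0, 0, 0.38], [0, 0, 0.38], [0, 0, 0.38], [0, 0, 0.38]], hand=[0, 0, 0, 0, 0, 0, 0, 0, 0, 0])

```text
time_s: 21.45
position: [0.5174, 0.1782, 0.1132]
tool_rot: [[0.777, -0.63, 0.001], [-0.63, -0.777, 0.001], [0.0, -0.002, -1.0]]
ft_force: [-1.0, 3.8, -0.7]
grip_width: -0.0002
gripper_force: 1.5
```

Emit:
drive_tool(offset=[[-0.085, -0.01, 0], [-0.1, 0, 0], [-0.12, 0, 0], [-0.3, 0, 0], [-0.4, 0, 0], [-0.4, 0, 0], [-0.2, 0, 0], [0, 0, 0], [0, 0, 0], [0, 0, 0]], turn=[[0, 0, 0.38], [0, 0, 0.3], [0, 0, 0], [0, 0, 0], [0, 0, 0], [0, 0, 0], [0, 0, 0], [0, 0, 0], [0, 0, 0], [0, 0, 0]], hand=[0, 0, 0, 0, 0, 0, 0, 0, 0, 0])

```text
time_s: 22.7
position: [0.4703, 0.2214, 0.1133]
tool_rot: [[0.73, -0.684, 0.0], [-0.684, -0.73, -0.0], [0.0, -0.0, -1.0]]
ft_force: [0.1, 0.1, -0.9]
grip_width: 0.0002
gripper_force: 0.0
```

```bash
python3 f.py
python3 - <<'E'
from rig import *
import cv2
cv2.imwrite("pics/e.png",cv2.resize(get_image("top")[100:290,70:450],(760,380),interpolation=cv2.INTER_CUBIC))
E
```

```text
22.9 [-0.1539 -0.0463 -0.2326  0.4702  0.2215  0.1133] [-0.02 -0.  ] [ 0.01  0.03 -0.02]
```

View pics/e.png

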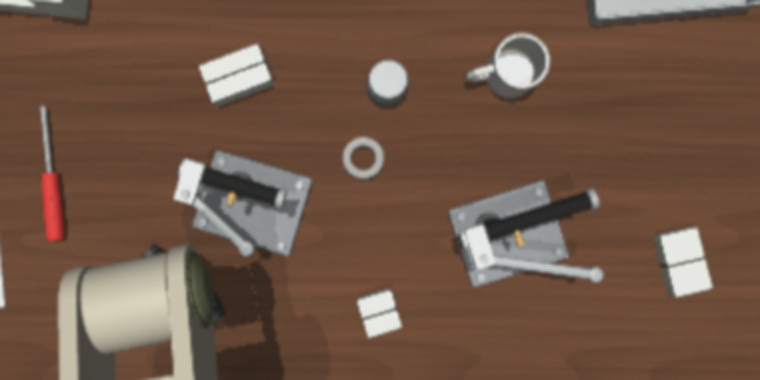

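The picture shows both levers fully out again: the long lever's end is at about (597,274) and the short one's at (247,249). The gripper is clear and nothing else has moved, so I'm handing in.

```bash
python3 -c "
from rig import env
print(env.close_job())"
```

```text
the job is handed in; nothing more can be done
None
```

I pressed the long lever and then the short one onto their stop screws, held each for just over a second at about 11 N and 13 N (roughly 7 N above the spring), and let both come fully out; the job is handed in, at about 23 s of the 64 s allowed, and its result was not reported.

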